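# Join a table leaf with its cam latch

## Robot

A 6-joint arm with a two-finger parallel gripper is mounted at the origin on the work surface. World frame = base frame: x ahead of the robot, y to its left, z up, the work surface at z = 0. Lengths are in m, angles in rad, forces in N, time in s.
With the tool pointing down it reaches from about 0.4 to 0.825 m from the base axis. Payload 7 kg.
Tool frame: the origin (TCP) lies at the centre of the arm's flange, where the gripper is bolted on; the fingertips stand 178 mm ahead of it and the grasp point (between the pads) lies ahead of it (tcp_to_grasp is the z of the grasp point in the tool frame, in m); z points along the fingers, x is the direction in which the jaws open and shut, and the axes are right-handed (so a half turn about z gives the same grasp; the last joint's range is limited). The gripper opens to 88 mm and grips with 3 to 60 N. Pads are 19 mm wide; open, the fingers measure 130 mm over their backs; the gripper's body (78 mm by 193 mm) begins 47 mm behind the grasp point.
Start: joints at [1.621, 0.359, 0.012, 0, -1.224, -0.288], TCP at [0.159, 0.656, 0.405] pointing down, gripper open.
Joint ranges: [-3.07, 3.07], [-1.43, 2.12], [-1.02, 1.25], [-3.03, 1.67], [-3.05, -0], [-3.03, 3.03]. Speed limits (rad/s): [2.39, 2.39, 3.01, 3.14, 3.14, 3.14].

## Interface

Orientations are given as [roll, pitch, yaw] about the fixed x, y, z axes, in that order (R = Rz(yaw) Ry(pitch) Rx(roll)).
In Python, from station import get_state, grab_frame, job_done, tcp_to_grasp gives the robot as it stands.
- The arm moves only by the tool drive_tool, never from a script. Its argument "moves" is a list of rows, each a list of 7 numbers: the shift along the tool's x, y, z in mm, then the turn, a rotation vector about the tool's x, y, z in degrees, then the closure, from -1 (fully open) to 1 (shut), so that 0 is half open. In form: [[dx, dy, dz, ax, ay, az, claw], ...]. A call has 1 to 12 rows; each row is the pose to reach, as a shift and turn from the pose commanded when the call began, along the tool's axes at that moment; what a row does not reach only later rows make up. A row lasts 1/8 s, in which the tool goes at most 62.5 mm and 10.7 degrees, less where a joint would pass 70% of its speed; a pose out of reach is approached as far as the arm can. A call with a gripper value outside its range is refused whole. The fingers move at their own pace and stop on an object; "grip_force" is the grip in N (left out, the last holds). Time passes only in rows, so rows that repeat a pose let the fingers close. It gives the time, the measured TCP pose, the force and the opening at its end, in the units of the state.
- get_state(): the state, without advancing time (a new reading comes with each control period).
- grab_frame(name): name is "side" or "top" or "wrist"; returns a dict with "img" (384x512x3 uint8, red, green, blue), "range_z" (384x512 float32, m along the optical axis (not along the pixel's ray), 0 where there is no reading), "fovy" (degrees; the focal length in pixels is half the picture's height over the tangent of half this angle, whatever the lens; pixels are square), "cx", "cy" (the principal point, pixels), "rvec" (rotation vector, rad) and "tvec" (3), from world to camera coordinates, as OpenCV has them. Camera axes: x right, y down, z forward; pixel columns grow to the right and rows downward; lengths in m; the calibration is good to about 2 mm. A picture is of the moment at which its call begins.
- job_done(): hands the job in, once; it reports no verdict.
The state is a dict: "t": time; "q": joint angles; "qd": joint speeds; "joint_efforts": joint torques, N m; "eef_pos": TCP position; "ee_rot": TCP orientation; "force": force on the tool from outside, world axes, zero at the start; "moment": the same for the moment, N m; "width": finger opening in m.
Only numpy, scipy, OpenCV 4.12 (cv2) and the standard library are available. Lean on these libraries where they do the work, as an engineer would, in place of code of your own. Each camera call takes 0.05 s, during which the arm holds its last target. There are 200 camera calls.

## Task

The small table lies upside down on the bench. Slide its loose leaf up to the fixed half so that both wooden pins enter their sockets, then give the brass latch lever its full quarter turn, so that the cam hooks the leaf's keeper post and draws the joint tight. Leave the latch locked, let go, and do not disturb the tools and parts lying about.

Things in the scene. Friction and masses are not known exactly. Their poses are not given: they have to be found in the camera images.
- half: Fixed half of a dark table top, upside down, held to the bench: board 280 (x) x 320 (y) x 18 mm, aprons 18 wide along both sides (y = +-148, top at z = 58), leg plates and two steel holdfasts at the far end (to z = 140, beyond x = 235). Origin: middle of the seam edge, at bench level; x points from the seam into the half, y along the seam, z up.
- seam (a point): Middle of the half's seam edge, on its upper face (18 mm above half's origin). In the seam face are two sockets at half y = +-110, z = 9 mm: 24 mm deep and 10.4 mm wide, the mouth flared to 18 mm.
- leaf: Loose dark leaf, upside down, flat on the bench, 0.4 to 0.85 kg: board 160 (x) x 320 (y) x 18 mm, aprons as on the half. Origin: middle of its seam edge, at bench level; x points out of that edge towards the half: the joint is closed when its frame coincides with half's. It starts 42 to 62 mm off, out of line by up to 20 mm and 0.14 rad.
- leaf_edge (a point): Middle of the leaf's seam edge, on its upper face (18 mm above leaf's origin). Two pale wooden pins, 8 mm thick with tapered tips, stand 17 mm out of the edge at leaf y = +-110, z = 9 mm. A steel keeper post, 8 mm thick and 13.5 mm high, stands on the leaf at x = -14, y = 0.
- cleat (a point): Grip point on the pale cleat on the leaf, at leaf x = -90, y = 0, z = 36 mm. The cleat runs along leaf x from -150 to -45 mm, is 24 mm wide (y) and reaches from z = 18 to 48 mm.
- knob (a point): Middle of the upright brass knob at the end of the latch lever: 16 mm diameter, from 35 to 61 mm above the bench (this point 48 mm), 55 mm from the pivot. The flat lever arm under it is 12 mm wide, from z = 30 to 35 mm.
- pivot (a point): Point on the latch's vertical turning axis, at half x = 20, y = 0, 48 mm above the bench. The cam's hook turns about it 22 to 30 mm above the bench, reaching 53 mm out. It catches behind the keeper post when the seam gap is under 6 mm and draws it to zero; with a wider gap it strikes the post, and if turned beforehand it bars the leaf.
- cam (a joint): Latch angle, rad. 0: open, lever along +x of the half, away from the seam. 1.57: locked, lever along +y of the half, parallel to the seam (counter-clockwise from above). Stops at both ends. It starts at 0 to 0.25 and stays where it is left: about 1 N moves the knob when free, up to 12 N while it draws.
- screwdriver: Screwdriver lying across the far part of the fixed half, 160 mm long. Bystander.
- jar: Glass jar with steel lid, 48 mm diameter, 55 mm high, on the fixed half. Bystander.
- hammer: Hammer, 290 mm long, on the bench to the left. Bystander.
- plane: Small steel block plane, 160 x 46 mm, on the bench to the left. Bystander.
- tape: Yellow tape measure, 70 x 36 x 62 mm, on the bench to the right. Bystander.
- glue: White glue bottle, 60 mm diameter, 170 mm high, far right. Bystander.
- leg0: Square table leg, 360 x 34 x 34 mm, lying on the right. Bystander.
- leg1: The second leg, beside the first. Bystander.

How it is judged:
By the outcome, as a careful person would: the job done as asked, in the order asked, and still so for the second after the job is handed in, with the robot touching nothing.
It also fails if it takes over 58 s, if anything falls off the work surface, if the arm or the gripper's body presses on something with over 40 N, if the wrist force passes 120 N, or if a joint passes its speed limit or range.

## Working session

There is one attempt and no reset: what is moved stays moved. The work goes in short steps, Python scripts to look and compute and a tool call to move; the robot and the scene stay as the last step left them, time stands still between calls to the robot, and variables do not carry over. Pictures are saved under pics/ and viewed, about 8 in all and at most 12, crops included, and the job is handed in when it is done.

Besides the shell and the picture viewer there is one more tool, called after "Request:" by a JSON object that holds its "name" and its "arguments". drive_tool: Moves the arm, as the interface text tells. Its arguments: {"type":"object","properties":{"moves":{"type":"array"},"grip_force":{"type":"number"}},"required":["moves"]}

```bash
ls; mkdir -p pics
cat > h.py <<'E'
import numpy as np, cv2
from station import *
from scipy.spatial.transform import Rotation as R
def K(f):
    h=f["img"].shape[0]; a=h/2/np.tan(np.radians(f["fovy"])/2)
    return a
def cloud(f):
    a=K(f); z=f["range_z"]; v,u=np.mgrid[:z.shape[0],:z.shape[1]]
    P=np.stack([(u-f["cx"])/a*z,(v-f["cy"])/a*z,z],-1)
    Rm=cv2.Rodrigues(np.array(f["rvec"],float))[0]
    return (P-np.array(f["tvec"]))@Rm   # R^T (p-t)
def ray(f,u,v,h):
    a=K(f); Rm=cv2.Rodrigues(np.array(f["rvec"],float))[0]
    d=np.array([(u-f["cx"])/a,(v-f["cy"])/a,1])@Rm; c=-np.array(f["tvec"])@Rm
    return c+d*(h-c[2])/d[2]
E
python3 - <<'E'
from h import *
print(tcp_to_grasp, get_state())
for n in("top","side"):
    f=grab_frame(n); cv2.imwrite(f"pics/{n}0.png",cv2.resize(f["img"][...,::-1],None,fx=1.5,fy=1.5)); np.save(f"{n}0.npy",f,allow_pickle=True)
    print(n,f["fovy"],f["cx"],f["cy"],f["rvec"],f["tvec"], -np.array(f["tvec"])@cv2.Rodrigues(np.array(f["rvec"],float))[0])
E
```

```text
pics
0.1593 {'t': 0.0, 'q': array([ 1.62112716e+00,  3.59365224e-01,  1.10762922e-02, -3.41305929e-04,
       -1.22409098e+00, -2.88092573e-01]), 'qd': array([ 0.00068596,  0.00046945,  0.00087898, -0.00089907, -0.0009878 ,
       -0.0007935 ]), 'joint_efforts': array([ 7.39320203e-04, -5.82710016e+01,  2.93051237e+01,  6.99691191e+00,
        6.98405929e-03, -1.50035248e-04]), 'eef_pos': array([0.15894289, 0.65582317, 0.40374564]), 'ee_rot': array([-3.14145031e+00, -1.60948586e-03, -1.80867441e+00]), 'force': array([-0.1165467 , -0.68966497, -0.42128479]), 'moment': array([-0.0085982 , -0.04490096,  0.02977429]), 'width': 0.08779719410703382}
top 44.86548301595795 252.5412424222422 189.9898009032481 [ 2.15257001 -2.1980827   0.112973  ] [-0.07638926  0.54902565  1.43849514] [ 0.40635327 -0.0756293   1.48515655]
side 43.58776321753125 249.5471245069883 185.5751869337911 [ 2.46787586 -0.05713272  0.03030095] [-0.57422201 -0.00324241  1.86543156] [ 0.50571754 -1.19185314  1.46058625]
```

View pics/top0.png

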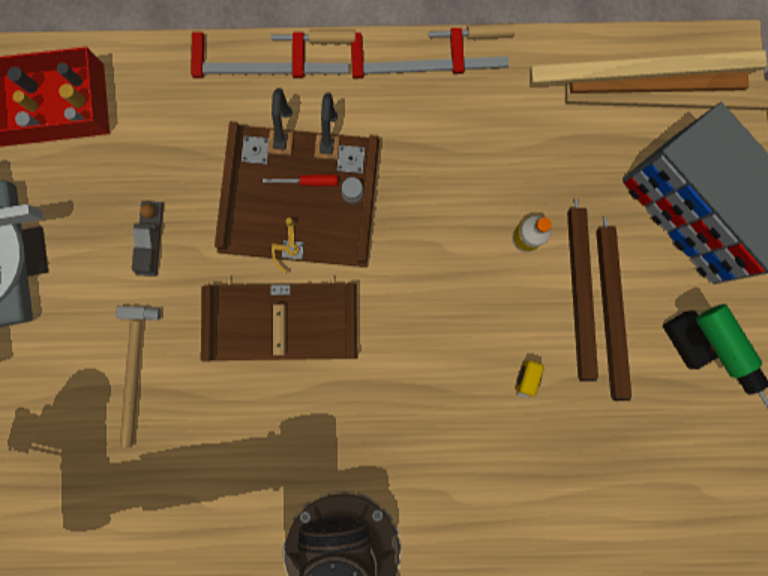

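View pics/side0.png

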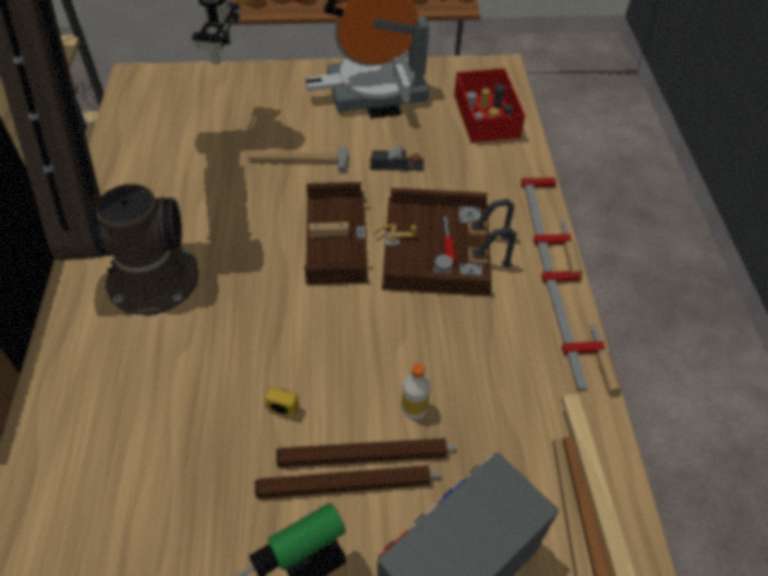

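The top view (1.5x pixels) shows the half at about (215-380, 125-265), with the latch pivot near (291,248) and the knob near (289,222). The leaf is at (202-358, 282-360) with its cleat at (279,330). The side view agrees. The arm isn't over the scene. Next I measure from the top view's colours and depth.

Run:
```python
from h import *
f=np.load("top0.npy",allow_pickle=True).item(); P=cloud(f); im=f["img"]
hsv=cv2.cvtColor(im,cv2.COLOR_RGB2HSV)
def rect(name,mask,h=None):
    n,l,st,_=cv2.connectedComponentsWithStats(mask.astype(np.uint8))
    for i in range(1,n):
        if st[i,4]<25: continue
        v,u=np.where(l==i)
        Q=P[v,u] if h is None else np.array([ray(f,a,b,h) for a,b in zip(u,v)])
        (c,s,a)=cv2.minAreaRect((Q[:,:2]*1000).astype(np.float32))
        print(name,st[i],"c",np.round(c,1),"size",np.round(s,1),"ang",round(a,2),"zmed",round(np.median(P[v,u][:,2]),4), "mean",np.round(Q[:,:2].mean(0)*1000,1))
roi=np.zeros(im.shape[:2],bool); roi[75:250,125:262]=1
ok=f["range_z"]>0
Z=P[...,2]
print("bench z",np.median(Z[250:280,180:240]))
rect("apron",roi&ok&(Z>.048)&(Z<.066)&(hsv[...,2]<110),.058)
rect("tall board",roi&ok&(Z>.01)&(hsv[...,2]<120))
pale=roi&(hsv[...,2]>140)&(hsv[...,1]>60)&(Z>.03)
rect("pale/brass",pale,.048)
print(hsv[222//1.5.__int__() if 0 else 148,193], hsv[220,186])
```

```text
bench z -5.790693103509732e-05
apron [143  81  16  84 532] c [763.6 225.8] size [ 20.5 266.3] ang 83.31 zmed 0.0573 mean [762.5 226.3]
apron [238  90  14  84 492] c [729.7 -63.5] size [ 24.1 266.1] ang 83.31 zmed 0.0582 mean [728.9 -66.3]
apron [230 189   7  50 291] c [473.5 -26.8] size [150.8  17.8] ang 0.64 zmed 0.0578 mean [472.8 -26.6]
apron [134 190   7  50 320] c [476.5 267.8] size [150.3  18.4] ang 0.12 zmed 0.0576 mean [476.3 268.4]
tall board [ 143   75  110  103 7683] c [770.6  76.7] size [317.9 328.4] ang 83.31 zmed 0.0196 mean [742.2  85.3]
tall board [166  96   8  10  40] c [841.9 172.1] size [18.4 31.7] ang 45.77 zmed 0.0235 mean [841.6 172. ]
tall board [231 102   7   8  32] c [820.3 -34.5] size [17.9 22.8] ang 20.26 zmed 0.0253 mean [819.3 -33.9]
tall board [ 134  188  105   52 4953] c [478.  119.7] size [319.6 160.5] ang 89.73 zmed 0.0188 mean [477.4 124.2]
pale/brass [200 118  25   5 110] c [769.3  35.3] size [75.6 12.8] ang 88.88 zmed 0.0422 mean [770.   34.5]
pale/brass [188 151  10  19  59] c [642.9  93.9] size [26.9 55.2] ang 72.56 zmed 0.0343 mean [645.1  95.7]
pale/brass [182 204   7  32 205] c [458.3 122.5] size [18.5 95.7] ang 89.55 zmed 0.0479 mean [457.7 122.5]
[ 21 186 160] [ 18 124 156]
```

Request:
{"name": "drive_tool", "arguments": {"moves": [[441, -499, -40, 0, 0, -13, -1], [441, -499, -40, 0, 0, -13, -1], [441, -499, -40, 0, 0, -13, -1], [441, -499, -40, 0, 0, -13, -1], [441, -499, -40, 0, 0, -13, -1], [441, -499, -40, 0, 0, -13, -1], [441, -499, -40, 0, 0, -13, -1], [441, -499, -40, 0, 0, -13, -1], [441, -499, -40, 0, 0, -13, -1], [441, -499, -40, 0, 0, -13, -1], [441, -499, -40, 0, 0, -13, -1], [441, -499, -40, 0, 0, -13, -1]]}}

```text
t: 1.6
eef_pos: [0.5412, 0.1075, 0.4441]
ee_rot: [3.141, -0.001, -1.586]
force: [-1.2, 0.5, -0.7]
width: 0.0875
```

Run:
```python
from h import *
s=get_state(); print(s["t"],s["q"].round(3),s["eef_pos"].round(4),s["ee_rot"].round(3),s["force"].round(1))
f=grab_frame("wrist"); cv2.imwrite("pics/w1.png",cv2.resize(f["img"][...,::-1],None,fx=1.5,fy=1.5)); np.save("w1.npy",f,allow_pickle=True)
print(f["fovy"],-np.array(f["tvec"])@cv2.Rodrigues(np.array(f["rvec"],float))[0])
```

```text
1.6 [ 0.551  0.132 -0.2    0.    -1.24   1.005] [0.5412 0.1075 0.4441] [ 3.141e+00 -1.000e-03 -1.586e+00] [-1.2  0.5 -0.7]
62.45854884142357 [0.60861929 0.10669376 0.42327708]
```

View pics/w1.png

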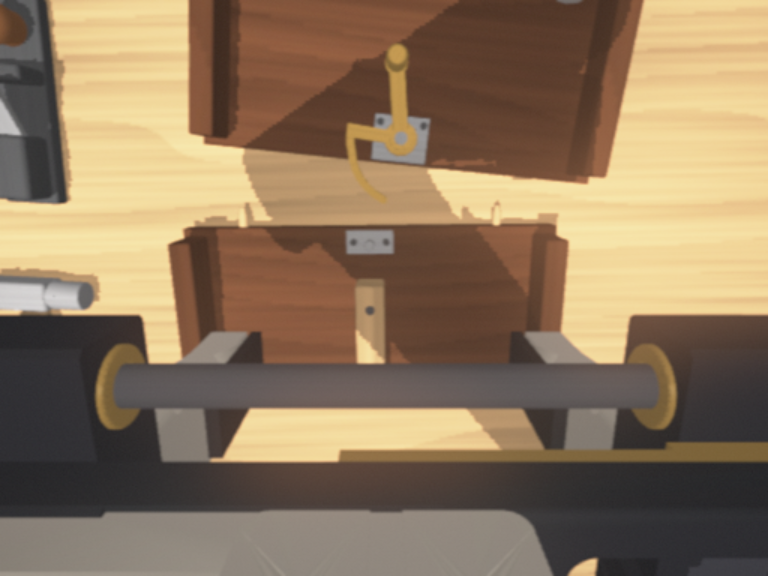

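The wrist view (1.5x) shows the knob at (397,55), the pivot at (400,138) and the hook tip at (385,200), which sits almost in the post's path. The pins are at (245,215) and (496,212), the keeper at (370,242) and the cleat centreline at x≈371. Now I measure the edges from the depth data.

```bash
cat > edges.py <<'E'
from h import *
def edges(f,pr=True):
    P=cloud(f); Z=P[...,2]; im=f["img"]; hsv=cv2.cvtColor(im,cv2.COLOR_RGB2HSV)
    # bench rows strictly inside the gap: z<9mm; walk up/down per column
    up=[];dn=[]
    for u in range(125,372):
        if abs(u-int(f.get("mid",255)))<30: continue
        col=Z[:215,u]; r=np.where((col<.009)&(f["range_z"][:215,u]>0))[0]
        r=r[r>75]
        if len(r)<3: continue
        t,b=r.min(),r.max()
        if .012<Z[t-2,u]<.024: up.append(ray(f,u,t-.5,.018))
        if b<213 and .012<Z[b+2,u]<.024: dn.append(ray(f,u,b+.5,.018))
    out=[]
    for n,L in(("half",up),("leaf",dn)):
        L=np.array(L)[:,:2].astype(np.float32)*1000
        vx,vy,x0,y0=cv2.fitLine(L,cv2.DIST_HUBER,0,.01,.01).ravel()
        yaw=np.degrees(np.arctan2(-vx,vy)) if vy>0 else np.degrees(np.arctan2(vx,-vy))
        if pr: print(n,len(L),"yaw",round(yaw,2),"pt",x0.round(1),y0.round(1),"yrange",L[:,1].min().round(1),L[:,1].max().round(1))
        out.append((yaw,x0,y0))
    return out
E
python3 - <<'E'
from edges import *
f=np.load("w1.npy",allow_pickle=True).item()
e=edges(f)
P=cloud(f);Z=P[...,2];hsv=cv2.cvtColor(f["img"],cv2.COLOR_RGB2HSV)
# half y extents at z~18 along a row and apron tops
for v in(60,75,170,180,190):
    row=Z[v]; s=(row>.009); 
    d=np.where(np.diff(s.astype(int)))[0]; print("row",v,[(int(u),(P[v,u+(s[u+1]*1)][:3]*1000).round(0).tolist()) for u in d][:8])
brass=cv2.inRange(hsv,(17,150,120),(28,255,255))
n,l,st,c=cv2.connectedComponentsWithStats(brass)
for i in range(1,n):
    if st[i,4]>30: print("brass",st[i],c[i].round(1))
for nm,u,v,h in(("knob",397,52,.061),("pivot",400,138,.036),("tip",385,200,.026),("pinL",245,215,.009),("pinR",496,212,.009),("keeper",370,242,.0315),("cleat",371,300,.048)):
    v0,u0=int(v/1.5),int(u/1.5)
    print(nm,(ray(f,u/1.5,v/1.5,h)*1000).round(1),"depth z",(Z[v0-1:v0+2,u0-1:u0+2].max()*1000).round(1))
g=f["img"][20:160,200:290]; cv2.imwrite("pics/w1c.png",cv2.resize(g[...,::-1],None,fx=5,fy=4.28))
E
```

```text
half 178 yaw -6.71 pt 609.5 111.4 yrange -36.0 255.7
leaf 173 yaw -0.39 pt 557.5 122.3 yrange -36.2 276.2
row 60 [(32, [670.0, 379.0, 11.0]), (124, [662.0, 248.0, 57.0]), (415, [657.0, -65.0, 57.0])]
row 75 [(34, [653.0, 381.0, 9.0]), (124, [647.0, 250.0, 56.0]), (412, [642.0, -63.0, 57.0])]
row 170 [(111, [542.0, 277.0, 58.0]), (377, [537.0, -33.0, 58.0]), (416, [609.0, 107.0, 423.0]), (417, [609.0, 107.0, 423.0])]
row 180 [(112, [529.0, 279.0, 56.0]), (376, [525.0, -33.0, 57.0]), (495, [609.0, 107.0, 423.0]), (496, [609.0, 107.0, 423.0])]
row 190 [(57, [507.0, 378.0, 10.0]), (114, [517.0, 277.0, 57.0]), (375, [513.0, -33.0, 57.0])]
knob [683.7  97.1  61. ] depth z 61.1
pivot [627.4  94.7  36. ] depth z 37.9
tip [579.2 107.2  26. ] depth z 30.0
pinL [567.  228.8   9. ] depth z 11.6
pinR [566.1  11.2   9. ] depth z 12.2
keeper [545.3 120.2  31.5] depth z 31.6
cleat [499.9 120.   48. ] depth z 48.1
```

Request:
{"name": "drive_tool", "arguments": {"moves": [[8, -143, 140, 0, 0, -3, 0], [8, -143, 140, 0, 0, -3, 0], [8, -143, 140, 0, 0, -3, 0], [8, -143, 140, 0, 0, -3, 0], [8, -143, 140, 0, 0, -3, 0], [8, -143, 140, 0, 0, -3, 0]]}}

```text
t: 2.4
eef_pos: [0.6825, 0.1011, 0.3067]
ee_rot: [-3.139, 0.001, -1.528]
force: [0.4, 0.1, 0.1]
width: 0.0439
```

```bash
cat >> h.py <<'E'
def go(x,y,z,yawdeg,s=None):
    """mm world target of TCP, pointing down -> tool row"""
    s=s or get_state(); r=R.from_euler("xyz",s["ee_rot"]); d=np.array([x,y,z])-s["eef_pos"]*1000
    t=(r.inv()*R.from_euler("xyz",[np.pi,0,np.radians(yawdeg)])).as_rotvec(degrees=True)
    print("row",r.inv().apply(d).round(1),t.round(2),"| t",round(s["t"],2),"pos",(s["eef_pos"]*1000).round(1),"rot",np.degrees(s["ee_rot"]).round(2),"F",s["force"].round(1),"w",round(s["width"]*1000,1),"q6",s["q"][5].round(2))
E
python3 - <<'E'
from h import *
go(683.7,97.1,216.3,-87.9)
f=grab_frame("wrist"); cv2.imwrite("pics/w2.png",cv2.resize(f["img"][...,::-1],None,fx=1.3,fy=1.3)); np.save("w2.npy",f,allow_pickle=True)
E
```

```text
row [ 4.1 -0.9 90.4] [-0.13  0.04  0.34] | t 2.4 pos [682.5 101.1 306.7] rot [-1.7987e+02  4.0000e-02 -8.7560e+01] F [0.4 0.1 0.1] w 43.9 q6 1.18
```

Request:
{"name": "drive_tool", "arguments": {"moves": [[3, -1, 45, 0, 0, 0, 0], [3, -1, 75, 0, 0, 0, 0], [3, -1, 90, 0, 0, 0, 0], [3, -1, 90, 0, 0, 0, 0], [3, -1, 90, 0, 0, 0, 1], [3, -1, 90, 0, 0, 0, 1], [3, -1, 90, 0, 0, 0, 1], [3, -1, 90, 0, 0, 0, 1], [3, -1, 90, 0, 0, 0, 1]], "grip_force": 8}}

```text
t: 3.58
eef_pos: [0.6843, 0.0974, 0.2152]
ee_rot: [-3.141, 0.0, -1.529]
force: [-0.5, 0.4, 3.4]
width: 0.0157
```

Run:
```python
from h import *
go(683.7,97.1,216.3,-87.9)
o=np.array([627.7,95.3]); p=get_state()["eef_pos"][:2]*1000-o; print(np.hypot(*p),np.degrees(np.arctan2(p[1],p[0]))+6.7)
```

```text
row [ 0.3  0.6 -1.1] [-0.04  0.    0.29] | t 3.58 pos [684.3  97.4 215.2] rot [-179.96    0.    -87.61] F [-0.5  0.4  3.4] w 15.7 q6 1.19
56.66347164135795 8.814103846266594
```

Request:
{"name": "drive_tool", "arguments": {"moves": [[4, 0, 0, 0, 0, 4, 1], [9, 0, 0, 0, 0, 9, 1], [9, 0, 0, 0, 0, 9, 1], [9, 0, 0, 0, 0, 9, 1], [9, 0, 0, 0, 0, 9, 1]]}}

```text
t: 4.2
eef_pos: [0.6843, 0.0881, 0.2152]
ee_rot: [3.141, -0.0, -1.686]
force: [-2.7, 0.1, 5.9]
width: 0.0154
```

Run:
```python
from h import *
go(458,121,300,-90.4)
o=np.array([627.7,95.3]); p=get_state()["eef_pos"][:2]*1000-o; print(np.hypot(*p),np.degrees(np.arctan2(p[1],p[0]))+6.7)
```

```text
row [ -6.5 228.6 -84.7] [ 0.02 -0.02 -6.22] | t 4.2 pos [684.3  88.1 215.2] rot [ 1.7998e+02 -2.0000e-02 -9.6620e+01] F [-2.7  0.1  5.9] w 15.4 q6 1.05
57.048618672672646 -0.5158369016560531
```

Request:
{"name": "drive_tool", "arguments": {"moves": [[9, 0, 0, 0, 0, 9, 0], [0, 0, 0, 0, 0, 0, 0], [0, 0, 0, 0, 0, 0, 0], [0, 0, -50, 0, 0, 0, 0], [0, 0, -90, 0, 0, 0, 0], [-8, 110, -90, 0, 0, -6.2, 0], [-8, 219, -90, 0, 0, -6.2, 0], [-8, 219, -90, 0, 0, -6.2, 0], [-8, 219, -90, 0, 0, -6.2, 0], [-8, 219, -90, 0, 0, -6.2, 0]]}}

```text
t: 5.45
eef_pos: [0.4659, 0.1212, 0.3052]
ee_rot: [-3.141, 0.001, -1.58]
force: [0.7, 0.8, -0.1]
width: 0.0438
```

Run:
```python
from h import *
go(467.5,120.9,195.3,-90.4)
f=grab_frame("wrist"); cv2.imwrite("pics/w3.png",cv2.resize(f["img"][...,::-1],None,fx=1.3,fy=1.3)); np.save("w3.npy",f,allow_pickle=True)
```

```text
row [  0.3  -1.6 109.9] [-0.02  0.03 -0.12] | t 5.45 pos [465.9 121.2 305.2] rot [-1.7998e+02  3.0000e-02 -9.0520e+01] F [ 0.7  0.8 -0.1] w 43.8 q6 0.9
```

View pics/w3.png

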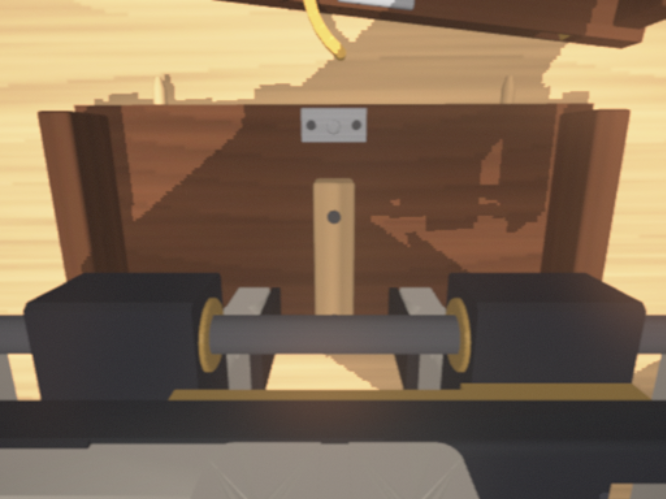

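The wrist view (1.3x) shows the cleat centred at (333,250) between the fingers, and the hook tip at (340,55) swung open. A grasp at z=36 would put the fingertips at 17.3 mm, into the board, so I'll grip at z=40.

Request:
{"name": "drive_tool", "arguments": {"moves": [[0, -1, 50, 0, 0, 0, 0], [0, -1, 90, 0, 0, 0, 0], [0, -1, 105, 0, 0, 0, 0], [0, -1, 105, 0, 0, 0, 0], [0, -1, 105, 0, 0, 0, 1], [0, -1, 105, 0, 0, 0, 1], [0, -1, 105, 0, 0, 0, 1], [0, -1, 105, 0, 0, 0, 1]], "grip_force": 40}}

```text
t: 6.5
eef_pos: [0.4691, 0.1216, 0.2001]
ee_rot: [-3.141, 0.0, -1.578]
force: [2.4, -1.4, 1.7]
width: 0.0238
```

Run:
```python
from h import *
f=grab_frame("wrist"); np.save("w4.npy",f,allow_pickle=True)
P=cloud(f);Z=P[...,2]
s=get_state()
# leaf seam edge in view?
L=[];
for u in range(60,450):
    col=Z[:300,u]; g=f["range_z"][:300,u]>0
    b=np.where((col<.009)&g)[0]; t=np.where((col>.014)&(col<.022)&g)[0]
    if len(b) and len(t):
        for r in range(1,230):
            if g[r-1]and g[r] and col[r-1]<.009 and .013<col[r]<.023: L.append(ray(f,u,r-.5,.018)); break
L=np.array(L)*1000
print(len(L))
if len(L)>20:
    vx,vy,x0,y0=cv2.fitLine(L[:,:2].astype(np.float32),cv2.DIST_HUBER,0,.01,.01).ravel(); print("edge",x0,y0,np.degrees(np.arctan2(-vx*np.sign(vy),abs(vy))))
# target: leaf aligned at gap g
th=-6.71; c,sn=np.cos(np.radians(th)),np.sin(np.radians(th)); o=np.array([607.8,97.6])
lo=np.array([557.5,120.3]); a=np.radians(-.4); tp=s["eef_pos"][:2]*1000
q=np.array([[np.cos(a),np.sin(a)],[-np.sin(a),np.cos(a)]])@(tp-lo); print("tcp in leaf",q)
for gap in(38,20,10,2,0):
    t=o+np.array([[c,-sn],[sn,c]])@(q+[-gap,0]); print(gap,t.round(1)); go(*t,s["eef_pos"][2]*1000,np.degrees(s["ee_rot"][2])+th+.4)
```

```text
389
edge 556.068 124.43061 -0.47613677
tcp in leaf [-88.35727778   0.67878754]
38 [482.4 113. ]
row [  8.5 -13.3   0. ] [-0.05  0.03  6.31] | t 6.55 pos [469.1 121.6 200.1] rot [-1.7994e+02  2.0000e-02 -9.0410e+01] F [ 1.1 -2.3  2.4] w 23.5 q6 0.9
20 [500.3 110.9]
row [ 10.4 -31.2   0. ] [-0.05  0.03  6.31] | t 6.55 pos [469.1 121.6 200.1] rot [-1.7994e+02  2.0000e-02 -9.0410e+01] F [ 1.1 -2.3  2.4] w 23.5 q6 0.9
10 [510.2 109.8]
row [ 11.5 -41.1   0. ] [-0.05  0.03  6.31] | t 6.55 pos [469.1 121.6 200.1] rot [-1.7994e+02  2.0000e-02 -9.0410e+01] F [ 1.1 -2.3  2.4] w 23.5 q6 0.9
2 [518.1 108.8]
row [ 12.4 -49.1   0. ] [-0.05  0.03  6.31] | t 6.55 pos [469.1 121.6 200.1] rot [-1.7994e+02  2.0000e-02 -9.0410e+01] F [ 1.1 -2.3  2.4] w 23.5 q6 0.9
0 [520.1 108.6]
row [ 12.6 -51.1   0. ] [-0.05  0.03  6.31] | t 6.55 pos [469.1 121.6 200.1] rot [-1.7994e+02  2.0000e-02 -9.0410e+01] F [ 1.1 -2.3  2.4] w 23.5 q6 0.9
```

Request:
{"name": "drive_tool", "arguments": {"moves": [[3, -5, 0, 0, 0, 2, 1], [6, -10, 0, 0, 0, 4, 1], [8.5, -14, 0, 0, 0, 6.3, 1], [9, -17, 0, 0, 0, 6.3, 1], [9, -17, 0, 0, 0, 6.3, 1], [9, -17, 0, 0, 0, 6.3, 1]]}}

```text
t: 7.3
eef_pos: [0.4849, 0.1124, 0.2001]
ee_rot: [3.14, -0.0, -1.689]
force: [-8.5, 2.5, 11.3]
width: 0.024
```

Run:
```python
from h import *
f=grab_frame("wrist"); np.save("w5.npy",f,allow_pickle=True); cv2.imwrite("pics/w5.png",cv2.resize(f["img"][...,::-1],None,fx=1.5,fy=1.5))
go(520.1,108.6,200,-96.7)
f2=grab_frame("top"); np.save("t5.npy",f2,allow_pickle=True)
```

```text
row [ -0.3 -35.4   0. ] [ 0.08 -0.01 -0.05] | t 7.35 pos [484.9 112.4 200.1] rot [ 1.7992e+02 -1.0000e-02 -9.6750e+01] F [-7.   2.5 10.2] w 24.1 q6 0.83
```

View pics/w5.png

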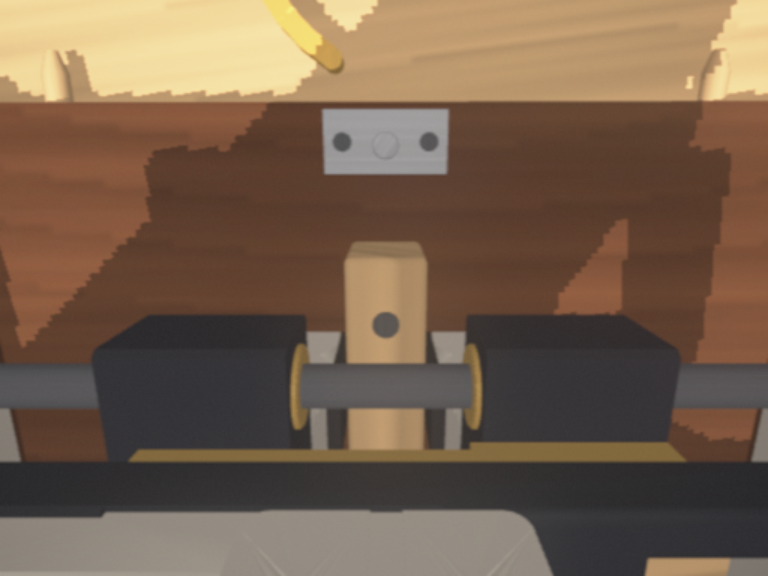

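The leaf is square in the view: its edge is at row 102, the pins at (57,75) and (713,75), the post at (385,145), and the hook tip at (335,60) is clear of the post line. Now I compute the leaf's offset in the half frame.

Run:
```python
from h import *
f=np.load("w5.npy",allow_pickle=True).item()
th=np.radians(-6.71); c,s=np.cos(th),np.sin(th); o=np.array([607.8,97.6])
H=lambda p:np.array([[c,s],[-s,c]])@(np.array(p)[:2]*1000-o)
P=cloud(f);Z=P[...,2]; g=f["range_z"]>0
L=[]
for u in range(5,507):
    for r in range(45,90):
        if g[r-1,u] and Z[r-1,u]<.009 and .013<Z[r,u]<.023: L.append(H(ray(f,u,r-.5,.018))); break
L=np.array(L,np.float32); vx,vy,x0,y0=cv2.fitLine(L,cv2.DIST_HUBER,0,.01,.01).ravel()
print("leaf edge in half frame x",x0-y0*vx/vy,"yaw deg",np.degrees(np.arctan2(-vx*np.sign(vy),abs(vy))),len(L))
for n,u,v,h in(("post",385,145,.0315),("pinL",57,75,.009),("pinR",713,75,.009),("cleat",385.5,300,.048),("hook tip",335,62,.03)): print(n,H(ray(f,u/1.5,v/1.5,h)).round(1))
# top view: half aprons vs leaf aprons lateral
f=np.load("t5.npy",allow_pickle=True).item(); P=cloud(f);Z=P[...,2];V=f["img"].max(-1)
m=(Z>.048)&(Z<.066)&(V<110); m[:75]=0;m[250:]=0;m[:,:125]=0;m[:,262:]=0
n,l,st,_=cv2.connectedComponentsWithStats(m.astype(np.uint8))
for i in range(1,n):
    if st[i,4]>60:
        v,u=np.where(l==i); Q=np.array([H(ray(f,a,b,.058)) for a,b in zip(u,v)],np.float32); vx,vy,x0,y0=cv2.fitLine(Q,cv2.DIST_HUBER,0,.01,.01).ravel()
        print(st[i],"mean",Q.mean(0).round(1),"xr",Q[:,0].min().round(1),Q[:,0].max().round(1),"yaw",np.degrees(np.arctan(vy/vx)).round(2))
```

```text
leaf edge in half frame x -37.383377 yaw deg -0.097505264 465
post [-51.2   0.7]
pinL [-28.  109.6]
pinR [ -28.3 -108.3]
cleat [-94.6   0.6]
hook tip [-28.1  15.1]
[143  81  16  84 518] mean [137.8 145.7] xr 6.6 272.9 yaw 0.11
[238  90  14  84 485] mean [ 138.9 -148.8] xr 7.1 272.0 yaw 0.09
[138 180   9  20  98] mean [-69.1 148.5] xr -103.0 -42.6 yaw -8.35
[231 189  11  50 296] mean [-119.  -147.4] xr -194.3 -42.1 yaw -0.02
```

Request:
{"name": "drive_tool", "arguments": {"moves": [[1, -3, 0, 0, 0, 0, 1], [1, -9, 0, 0, 0, 0, 1], [1, -15, 0, 0, 0, 0, 1], [1, -20, 0, 0, 0, 0, 1], [1, -24, 0, 0, 0, 0, 1], [1, -28, 0, 0, 0, 0, 1], [1, -32, 0, 0, 0, 0, 1], [1, -32, 0, 0, 0, 0, 1]]}}

```text
t: 8.4
eef_pos: [0.5155, 0.107, 0.2001]
ee_rot: [3.137, -0.002, -1.689]
force: [-14.5, 0.1, 16.7]
width: 0.0238
```

Run:
```python
from h import *
go(520.1,108.6,200,-96.7); print(get_state()["moment"].round(2))
```

```text
row [-2.2 -4.4  0.1] [ 0.24 -0.11 -0.08] | t 8.4 pos [515.5 107.  200.1] rot [ 1.7976e+02 -1.2000e-01 -9.6780e+01] F [-14.5   0.1  16.7] w 23.8 q6 0.88
[0.39 4.5  0.08]
```

Request:
{"name": "drive_tool", "arguments": {"moves": [[0, -2, 0, 0, 0, 0, 1], [0, -4, 0, 0, 0, 0, 1], [0, -5, 0, 0, 0, 0, 1], [0, -6, 0, 0, 0, 0, 1], [0, -6, 0, 0, 0, 0, 1]]}}

```text
t: 9.02
eef_pos: [0.521, 0.1063, 0.2001]
ee_rot: [3.137, -0.002, -1.689]
force: [-15.5, 1.1, 18.5]
width: 0.0239
```

Run:
```python
from h import *
go(520.1,108.6,200,-96.7); print(get_state()["moment"].round(2))
f=grab_frame("wrist"); np.save("w6.npy",f,allow_pickle=True); cv2.imwrite("pics/w6.png",cv2.resize(f["img"][...,::-1],None,fx=1.5,fy=1.5))
```

```text
row [-2.2  1.2  0.1] [ 0.27 -0.12 -0.09] | t 9.03 pos [521.  106.3 200.1] rot [ 1.7973e+02 -1.2000e-01 -9.6790e+01] F [-15.5   1.1  18.5] w 23.9 q6 0.88
[0.8  5.28 0.02]
```

View pics/w6.png

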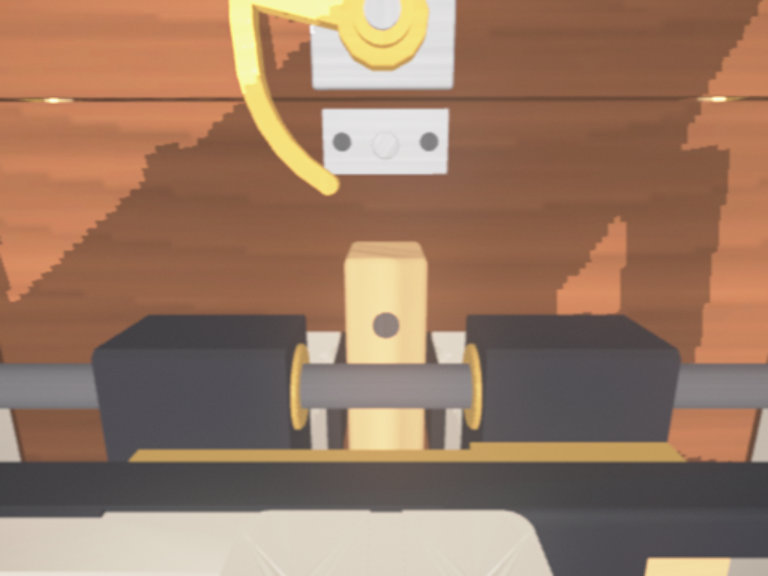

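The wrist view (1.5x) shows both pins seated at (53,100) and (718,99), a seam gap of only about 1-2 mm at row 100, the post at (385,145), and the hook tip at (330,185) clear beside it. A last nudge, then release and move to the knob.

Request:
{"name": "drive_tool", "arguments": {"moves": [[0, -1, 0, 0, 0, 0, 1], [0, -2, 0, 0, 0, 0, 1], [0, -2, 0, 0, 0, 0, 1], [0, -2, 0, 0, 0, 0, 1]]}}

```text
t: 9.57
eef_pos: [0.5225, 0.1061, 0.2001]
ee_rot: [3.136, -0.002, -1.689]
force: [-18.9, 2.9, 20.9]
width: 0.0236
```

Request:
{"name": "drive_tool", "arguments": {"moves": [[0, 0, 0, 0, 0, 0, 0.3], [0, 0, 0, 0, 0, 0, 0], [0, 0, 0, 0, 0, 0, 0], [0, 0, -40, 0, 0, 0, 0], [0, 0, -90, 0, 0, 0, 0], [0, 0, -120, 0, 0, 0, 0], [0, 0, -120, 0, 0, 0, 0], [0, 0, -120, 0, 0, 0, 0]]}}

```text
t: 10.58
eef_pos: [0.5252, 0.1066, 0.3191]
ee_rot: [3.141, -0.0, -1.689]
force: [-0.5, 0.0, 0.2]
width: 0.044
```

Run:
```python
from h import *
go(683.9,88.5,300,-96.7)
f=grab_frame("wrist"); np.save("w7.npy",f,allow_pickle=True); cv2.imwrite("pics/w7.png",cv2.resize(f["img"][...,::-1],None,fx=1.5,fy=1.5))
```

```text
row [  -0.7 -159.8   19. ] [ 0.04 -0.01 -0.05] | t 10.57 pos [525.2 106.6 319.1] rot [ 1.7996e+02 -1.0000e-02 -9.6750e+01] F [-0.5  0.   0.2] w 44.0 q6 0.89
```

View pics/w7.png

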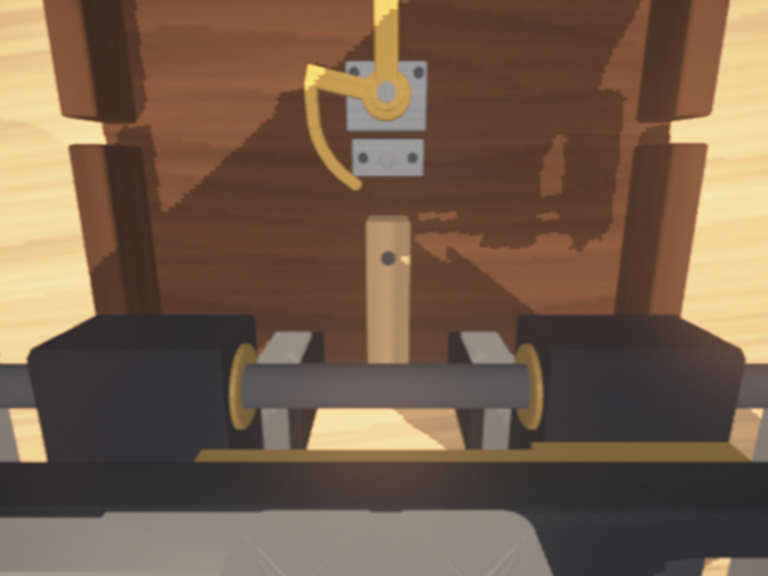

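The seam line has closed, at about row 135, and the hook (355,185) is still open beside the post (388,158). Next, the knob.

Request:
{"name": "drive_tool", "arguments": {"moves": [[0, -60, 10, 0, 0, 0, 0], [0, -120, 10, 0, 0, 0, 0], [0, -160, 10, 0, 0, 0, 0], [0, -160, 10, 0, 0, 0, 0], [0, -160, 60, 0, 0, 0, 0], [0, -160, 90, 0, 0, 0, 0], [0, -160, 103, 0, 0, 0, 0], [0, -160, 103, 0, 0, 0, 1], [0, -160, 103, 0, 0, 0, 1], [0, -160, 103, 0, 0, 0, 1], [0, -160, 103, 0, 0, 0, 1], [0, -160, 103, 0, 0, 0, 1]], "grip_force": 25}}

```text
t: 12.12
eef_pos: [0.6847, 0.0881, 0.2179]
ee_rot: [-3.14, 0.001, -1.688]
force: [-0.8, 0.4, 6.1]
width: 0.0151
```

Run:
```python
from h import *
go(684.1,88.5,216,-96.7)
s=get_state(); r=R.from_euler("xyz",s["ee_rot"]); p=s["eef_pos"]*1000
o=np.array([627.7,95.3]); d=p[:2]-o; rad=np.hypot(*d); a0=np.degrees(np.arctan2(d[1],d[0])); print(rad,a0+6.7)
for k in range(8,98,8):
    a=np.radians(a0+k); w=np.r_[o+rad*np.array([np.cos(a),np.sin(a)])-p[:2],0]; print(k,r.inv().apply(w).round(1).tolist())
```

```text
row [-0.3  0.7  1.9] [-0.1   0.04 -0.01] | t 12.12 pos [684.7  88.1 217.9] rot [-1.799e+02  4.000e-02 -9.671e+01] F [-0.8  0.4  6.1] w 15.1 q6 1.04
57.45688264137113 -0.4794198282001698
8 [-8.0, 0.5, 0.0]
16 [-15.9, 2.1, 0.0]
24 [-23.4, 4.8, 0.0]
32 [-30.5, 8.5, 0.0]
40 [-37.0, 13.1, 0.0]
48 [-42.9, 18.7, -0.0]
56 [-47.8, 24.9, -0.0]
64 [-51.9, 31.8, -0.0]
72 [-55.0, 39.2, -0.0]
80 [-57.0, 47.0, -0.0]
88 [-57.9, 55.0, -0.1]
96 [-57.7, 63.0, -0.1]
```

Request:
{"name": "drive_tool", "arguments": {"moves": [[-8, 0.5, 0, 0, 0, -8, 1], [-15.9, 2.1, 0, 0, 0, -16, 1], [-23.4, 4.8, 0, 0, 0, -24, 1], [-30.5, 8.5, 0, 0, 0, -32, 1], [-37, 13.1, 0, 0, 0, -40, 1], [-42.9, 18.7, 0, 0, 0, -48, 1], [-42.9, 18.7, 0, 0, 0, -48, 1]]}}

```text
t: 13.0
eef_pos: [0.6705, 0.1332, 0.2179]
ee_rot: [-3.141, -0.0, -0.848]
force: [-2.4, -0.8, 6.9]
width: 0.0153
```

```bash
cat > arc.py <<'E'
from h import *
s=get_state(); r=R.from_euler("xyz",s["ee_rot"]); p=s["eef_pos"]*1000
o=np.array([627.7,95.3]); d=p[:2]-o; rad=np.hypot(*d); a0=np.degrees(np.arctan2(d[1],d[0])); print("rad",rad.round(1),"cam",(a0+6.7).round(1),"yaw",np.degrees(s["ee_rot"][2])+96.7,"F",s["force"].round(1),"M",s["moment"].round(2),"w",s["width"],"q6",s["q"][5],"t",s["t"])
for k in range(6,55,6):
    a=np.radians(a0+k); w=np.r_[o+57*np.array([np.cos(a),np.sin(a)])-p[:2],0]; print(round(k+a0+6.7,1),k,r.inv().apply(w).round(1).tolist())
E
python3 arc.py
```

```text
rad 57.2 cam 48.2 yaw 48.131164110633335 F [-2.4 -0.8  6.9] M [-0.24  0.94 -0.02] w 0.015307224871510657 q6 1.8132180313893576 t 13.0
54.2 6 [-6.0, 0.5, -0.0]
60.2 12 [-11.8, 1.4, -0.0]
66.2 18 [-17.6, 3.0, -0.0]
72.2 24 [-23.2, 5.1, -0.0]
78.2 30 [-28.5, 7.8, -0.0]
84.2 36 [-33.5, 11.1, -0.0]
90.2 42 [-38.1, 14.8, -0.0]
96.2 48 [-42.3, 19.1, -0.0]
102.2 54 [-46.1, 23.7, -0.0]
```

Request:
{"name": "drive_tool", "arguments": {"moves": [[-6, 0.5, 0, 0, 0, -6, 1], [-11.8, 1.4, 0, 0, 0, -12, 1], [-17.6, 3, 0, 0, 0, -18, 1], [-23.2, 5.1, 0, 0, 0, -24, 1], [-28.5, 7.8, 0, 0, 0, -30, 1], [-33.5, 11.1, 0, 0, 0, -36, 1], [-38.1, 14.8, 0, 0, 0, -42, 1], [-38.1, 14.8, 0, 0, 0, -42, 1], [-38.1, 14.8, 0, 0, 0, -42, 1]]}}

```text
t: 14.12
eef_pos: [0.6343, 0.1519, 0.2179]
ee_rot: [-3.141, -0.0, -0.118]
force: [-3.8, 1.7, 9.1]
width: 0.0149
```

```bash
python3 arc.py|head -4
python3 - <<'E'
from h import *
f=grab_frame("wrist"); np.save("w8.npy",f,allow_pickle=True); cv2.imwrite("pics/w8.png",cv2.resize(f["img"][...,::-1],None,fx=1.5,fy=1.5))
E
```

```text
rad 57.0 cam 90.0 yaw 89.92562827772652 F [-3.8  1.7  9.1] M [ 0.43  1.44 -0.06] w 0.014892554076596032 q6 2.490110595938215 t 14.125
96.0 6 [-6.0, 0.4, -0.0]
102.0 12 [-11.8, 1.3, -0.0]
108.0 18 [-17.6, 2.8, -0.0]
```

At about 90° by my pivot estimate. I press a little further to feel the stop.

Request:
{"name": "drive_tool", "arguments": {"moves": [[-1.5, 0, 0, 0, 0, -1, 1], [-3, 0, 0, 0, 0, -2, 1], [-3, 0, 0, 0, 0, -2, 1], [-3, 0, 0, 0, 0, -2, 1]]}}

```text
t: 14.68
eef_pos: [0.633, 0.1521, 0.218]
ee_rot: [-3.14, -0.004, -0.083]
force: [5.1, -1.9, 4.9]
width: 0.0152
```

```bash
python3 arc.py|head -1
```

```text
rad 57.0 cam 91.4 yaw 91.94595310982274 F [ 5.1 -1.9  4.9] M [-0.86 -1.91 -0.15] w 0.015214340520104503 q6 2.5222958868124032 t 14.675
```

It stopped 1.3 mm along against a rising force, so the stop is reached. Now release and retreat, up and to the side.

Request:
{"name": "drive_tool", "arguments": {"moves": [[-2, 0, 0, 0, 0, -2, 0.3], [-2, 0, 0, 0, 0, -2, 0], [-1, 0, 0, 0, 0, -2, 0], [-1, 0, 0, 0, 0, -2, 0], [-1, 0, -40, 0, 0, -2, 0], [-1, 0, -100, 0, 0, -2, 0], [-1, 0, -160, 0, 0, -2, 0], [-60, 0, -190, 0, 0, 0, 0], [-90, 0, -190, 0, 0, 0, 0], [-90, 0, -190, 0, 0, 0, 0]]}}

```text
t: 15.92
eef_pos: [0.5399, 0.1594, 0.408]
ee_rot: [-3.14, -0.001, -0.081]
force: [1.0, 0.2, -0.2]
width: 0.0436
```

Run:
```python
from h import *
go(540,110,440,-6.7)
f=grab_frame("wrist"); np.save("w9.npy",f,allow_pickle=True); cv2.imwrite("pics/w9.png",cv2.resize(f["img"][...,::-1],None,fx=1.5,fy=1.5))
```

```text
row [  4.2  49.2 -32.1] [-0.1  -0.07  2.04] | t 15.93 pos [539.9 159.4 408. ] rot [-1.799e+02 -7.000e-02 -4.660e+00] F [ 1.   0.2 -0.2] w 43.6 q6 2.43
```

View pics/w9.png

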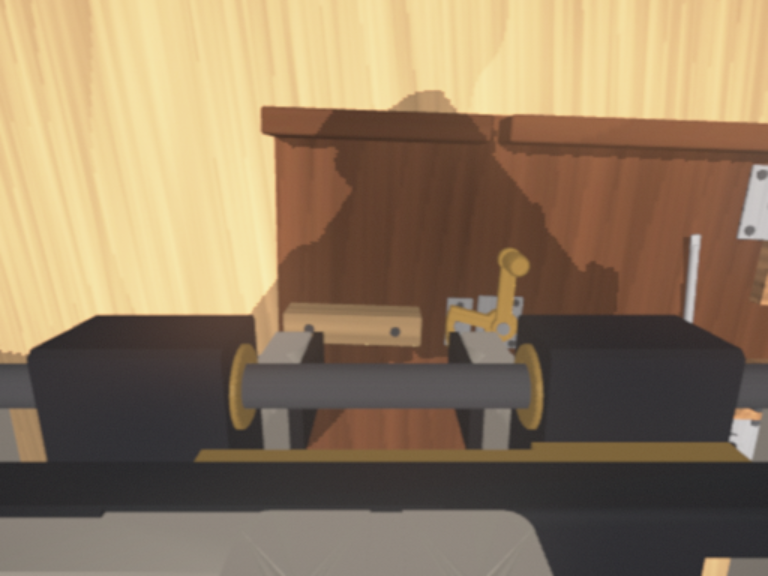

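The latch lever runs from (502,328) to the knob (515,262), parallel to the seam, with the hook arm now over the keeper at (460,320) and the seam closed. I check the numbers and compare the bystanders with the first top image.

Run:
```python
from h import *
f=np.load("w9.npy",allow_pickle=True).item()
k=ray(f,515/1.5,263/1.5,.061)*1000; p=ray(f,502/1.5,328/1.5,.038)*1000; d=(k-p)[:2]; print("knob",k.round(1),"pivot",p.round(1),"cam deg",np.degrees(np.arctan2(d[1],d[0]))+6.71)
f0=np.load("top0.npy",allow_pickle=True).item(); f=grab_frame("top")
D=cv2.absdiff(f0["img"],f["img"]).max(-1); D[D<40]=0
im=f["img"].copy(); im2=np.hstack([im[50:330,80:420],cv2.cvtColor(D,cv2.COLOR_GRAY2RGB)[50:330,80:420]]); cv2.imwrite("pics/t9.png",cv2.resize(im2[...,::-1],None,fx=1.17,fy=1.17))
P=cloud(f)
v,u=np.where((P[...,2]>.048)&(P[...,2]<.066)&(im.max(-1)<110)&(np.arange(512)[None]>215)&(np.arange(512)[None]<262)&(np.arange(384)[:,None]>75)&(np.arange(384)[:,None]<250))
Q=np.array([ray(f,a,b,.058)[:2]*1000 for a,b in zip(u,v)],np.float32); print("right aprons together",cv2.minAreaRect(Q))
```

```text
knob [631.4 151.9  61. ] pivot [626.6  95.9  38. ] cam deg 91.78195786714542
right aprons together ((648.06982421875, -31.46572494506836), (110.12020874023438, 426.765869140625), 89.21732330322266)
```

View pics/t9.png

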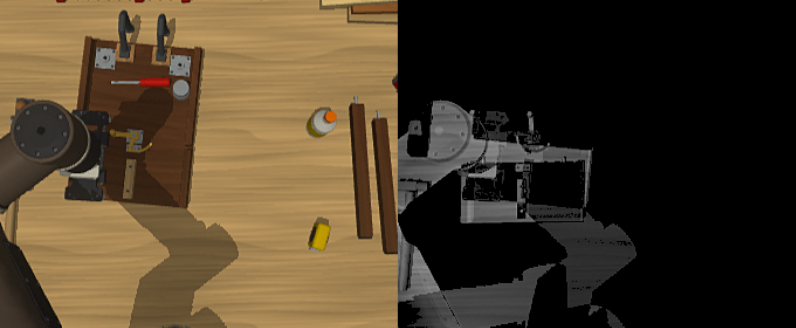

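The top view shows the joint closed and the lever locked. The difference image changes only at the leaf, the latch, the arm and its shadow. Handing in.

```bash
python3 -c "
from station import *
s=get_state();print(s['t'],s['force'].round(1));print(job_done())"
```

```text
16.025 [ 0.3 -0.1 -0.3]
the job is handed in; nothing more can be done
None
```

The leaf is joined to the fixed half, the latch is locked and the gripper is clear. I handed the job in at 16.0 s of the 58 s allowed.

- **Before sliding:** the hook started at about 0.15 rad, almost in the keeper post's path. I first turned the latch fully open so it wouldn't bar the leaf.
- **Closing the joint:** I gripped the cleat, lined the leaf up about 37 mm off, then slid it in. The wrist picture showed both pins in their sockets and a gap of about 1–2 mm before a last 2 mm nudge.
- **Latching:** I gripped the knob and turned it 90°, then pressed on until it met the stop. It moved only 1.3 mm more as the force rose by about 9 N.
- **Final checks:**
    - The camera puts the lever at about 91.8°. That is slightly past the nominal 90° but within calibration error.
    - The seam looks closed, with the hook arm over the keeper post.
    - The force on the tool is near zero.
    - The before/after top images show no change at the screwdriver, jar, tape, glue or legs.
- **Not confirmed:** the arm hid the hammer and plane in the last top view. I never lowered the gripper near them. I also did not measure the final seam gap numerically.

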